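# Set a tripod leg to its tape mark and pinch its cam lever shut

### The arm

A 6-joint arm with a two-finger parallel gripper is mounted at the origin on the work surface. World frame = base frame: x ahead of the robot, y to its left, z up, the work surface at z = 0. Lengths are in mm, angles in rad, forces in N, time in s.
With the tool pointing down it reaches from about 200 to 875 mm from the base axis. Payload 3.4 kg.
Tool frame: the origin (TCP) lies between the finger pads; the fingertips stand 22 mm ahead of it and the grasp point (between the pads) lies 3 mm ahead of it (env.tip_extent is the distance from the TCP to the fingertips, in mm); y points along the fingers, z is the direction in which the jaws open and shut, and the axes are right-handed (so a half turn about y gives the same grasp; the last joint's range is limited). The gripper opens to 94 mm and grips with 3 to 60 N. Pads are 16 mm wide; open, the fingers measure 119 mm over their backs; the gripper's body (75 mm by 177 mm) begins 78 mm behind the grasp point.
Start: joints at [1.107, 0.276, 1.505, -0, 1.361, -0.121], TCP at [193.291, 541.576, 197.593] pointing down, gripper open.
Joint ranges: [-2.89, 2.89], [-0.75, 2.08], [0.22, 2.7], [-1.18, 4.32], [0.11, 2.71], [-2.7, 2.7]. Speed limits (rad/s): [2.57, 2.57, 3.14, 3.14, 3.14, 3.14].

### API

Orientations are given as a unit quaternion [x, y, z, w].
In Python, from plant import env gives the robot as it stands. The module is installed in compiled form; this text tells all that it offers.
- The arm moves only by the shell command python3 -m creep 'ROWS' [FORCE]. ROWS is JSON, one flat list of numbers, 7 for each row, row after row: the shift along the tool's x, y, z in cm, then the turn, a rotation vector about the tool's x, y, z in rad, then the opening, from 0 (shut) to 1 (fully open). A call has 1 to 8 rows; each row shifts and turns the pose as measured when the row begins, along the tool's axes as they then stand; what a row does not reach is not made up. A row lasts 1/10 s, in which the tool goes at most 50 mm and 8.59 degrees, less where a joint would pass 70% of its speed; a pose out of reach is approached as far as the arm can. A call is refused whole if a number of a shift passes 5 or a number of a turn 0.15, either way. A call with a gripper value outside its range is refused whole. The fingers move at their own pace and stop on an object; FORCE is the grip in N (left out, the last holds). Time passes only in rows, so rows that do not move let the fingers close. It gives the time, the measured TCP pose, the force and the opening at its end, in the units of the state.
- env.observe(): the state, without advancing time (a new reading comes with each control period).
- env.grab_frame(name): name is "scene" or "top" or "wrist"; returns (picture, depth): 480x640x3 uint8, red, green, blue; 480x640 float32, mm along the optical axis (not along the pixel's ray), 0 where there is no reading.
- env.calibration(name): a dict with "K" (3x3 intrinsics, pixels), "R" (3x3) and "t" (3): a world point X has camera coordinates R X + t. Camera axes: x right, y down, z forward; pixel columns grow to the right and rows downward; lengths in mm; the calibration is good to about 2 mm. A picture is of the moment at which its call begins: read the wrist's pose just before it. calibration takes no time and is no camera call; for the wrist camera it gives the pose at the moment of the call.
- env.hand_in(): hands the job in, once; it reports no verdict.
Trained networks look in the newest picture that a camera, given by its name, has taken for a name from the list of things; names that differ only in an ending like _2 or _b are one class to them, and where a whole thing is asked for, a point or a joint stands for the part that bears it (a point fixed in the world has none). Each returns a list of dicts, best first, with "score" (0 to 1); they miss things now and then, are a little off and sometimes report something else, mostly with a low value. They report only what shows in the picture. A call takes as long as a camera call.
- env.search_frame(camera, thing): "location" ([x, y, z] in mm, in the coordinates of the camera as it stood for that picture, good to about 4 mm: the middle of the surface that is visible of it).
- env.cut_out(camera, thing): "mask" (480x640 bool, what is visible of it).
The state is a dict: "clock": time; "joint_pos": joint angles; "joint_velocities": joint speeds; "joint_torque": joint torques, N m; "ee_pos": TCP position; "orientation": TCP orientation; "force": force on the tool from outside, world axes, zero at the start; "ft_torque": the same for the moment, N m; "finger_gap": finger opening in mm.
Only numpy, scipy, OpenCV 4.12 (cv2) and the standard library are available. Lean on these libraries where they do the work, as an engineer would, in place of code of your own. Each camera call takes 0.05 s, during which the arm holds its last target. There are 200 camera calls.

### The job

A folded tripod lies on the bench, and its top leg is loose and pulled out too far. Slide that lower leg in until the mouth of its collar sits on the band of white tape round the inner tube, then, with the collar held between your fingers so the leg cannot creep, squeeze its cam lever fully shut against the collar. Keep hold of the collar from before the lever closes, and end the job still holding on, collar and shut lever gripped together; leave the cup, jar and pen where they are.

Things in the scene. Friction and masses are not known exactly. Their poses are not given: they have to be found in the camera images.
- tripod: Tabletop tripod lying folded on a 3 mm grey mat; it does not move. Origin under its middle, on the bench top; y runs along the three parallel legs from the head (y = -335 mm) to the feet, z up, x across. The loose leg is the top one: axis at x = 0, 74.5 mm above the bench. Two stowed legs lie below at x = -31 and +31 mm, up to 38 mm high; the hinge end (y below -165 mm) is 87 mm high
- length_mark: Band of white tape, 10 mm wide, round the dark inner tube (22 mm in diameter) of the top leg. Origin at its centre on the leg's axis; axes as the tripod's. The collar slides freely over it
- lower_leg: The loose lower leg. Origin: centre of its collar's mouth, the end face that looks to the tape and the head, on the leg's axis; axes as the tripod's. The collar is a black block 60 mm long (from the mouth towards the foot), 32 mm wide, 34 mm high; beyond it an aluminium tube 27 mm in diameter runs to the rubber foot, whose end is 299 mm from the mouth
- collar_back (a point): Middle of the place for one finger on the collar: its flat side face away from the lever, 16 mm from the leg's axis on the tripod's -x side, 46 mm from the mouth towards the foot
- lever_plate: The cam lever on that collar: an aluminium plate 7 mm thick, 20 mm high, reaching 48 mm from its upright pin. Origin on the pin at mid height: 20 mm from the leg's axis on the tripod's +x side, 12 mm from the mouth towards the foot. Its y axis points along the lever to its free end (towards the foot when shut), its x axis out of its outer face
- lever_press (a point): Middle of the place for the other finger: on the lever's outer face, 34 mm from the pin. When shut it is 23.5 mm from the leg's axis, straight across from collar_back
- leg_slide (a joint): How far the top leg is drawn out, m: 0 fully in (mouth at tripod y = -130 mm), growing towards the foot, to 0.175. While the lever is open the leg slides with 2 to 3 N of friction and stays where it is left; the shut lever locks it
- cam_lever (a joint): Angle of the cam lever, rad: 0 fully shut, flat along the collar; it grows as the free end swings out level from the collar. The stiff hinge stays where it is left: a press of under 5 N at lever_press does not move it, 6 N does, and the last 0.26 rad, where the cam bites, takes up to 12 N. It starts ajar by 0.4 to 0.55
- cup_mid (a point): Clear plastic measuring cup, 125 mm high, 72 mm across the rim, standing; point half-way up. Not to be disturbed
- jar_mid (a point): White round jar with a screw cap, 65 mm high, 60 mm across; point half-way up. Not to be disturbed
- pen_mid (a point): Yellow marker pen with a black cap, 125 mm long, 15 mm thick, lying; point near its middle. Not to be disturbed

How it is judged:
By the outcome, as a careful person would: the job done as asked, in the order asked, and still so for the second after the job is handed in, while the arm keeps its last pose, push and grip.
It also fails if it takes over 38 s, if anything falls off the work surface, if the arm or the gripper's body presses on something with over 40 N, if the wrist force passes 120 N, or if a joint passes its speed limit or range.

## Working session

There is one attempt and no reset: what is moved stays moved. The work goes in short steps, Python scripts to look and compute and a shell command to move; the robot and the scene stay as the last step left them, time stands still between calls to the robot, and variables do not carry over. Pictures are saved under pics/ and viewed, about 8 in all and at most 12, crops included, and the job is handed in when it is done.

```bash
mkdir -p pics; cat > h.py <<'E'
import numpy as np, cv2
from plant import env
from scipy.spatial.transform import Rotation as Ro
np.set_printoptions(precision=2,suppress=True)
def toworld(cam,p,c=None):
    c=c or env.calibration(cam); return np.array(c["R"]).T@(np.array(p)-np.array(c["t"]))
def cloud(cam,d,mask):
    c=env.calibration(cam);K=np.array(c["K"]);v,u=np.nonzero(mask&(d>0));z=d[v,u]
    P=np.c_[(u-K[0,2])/K[0,0]*z,(v-K[1,2])/K[1,1]*z,z]
    return (P-np.array(c["t"]))@np.array(c["R"]),u,v
def save(n,im): cv2.imwrite("pics/"+n,cv2.cvtColor(im,cv2.COLOR_RGB2BGR))
E
python3 - <<'E'
from h import *
s=env.observe();print(s["clock"],s["ee_pos"],s["orientation"],s["finger_gap"],s["force"]);print(Ro.from_quat(s["orientation"]).as_matrix())
a=[]
for cam in["scene","top"]:
    im,d=env.grab_frame(cam);a.append(im)
    np.savez(cam+".npz",im=im,d=d)
    for t in["tripod","length_mark","lower_leg","collar_back","lever_plate","lever_press","cup_mid","jar_mid","pen_mid"]:
        r=env.search_frame(cam,t)[:2]
        print(cam,t,[(round(x["score"],2),toworld(cam,x["location"])) for x in r])
save("a.png",a[0]);save("b.png",a[1])
E
```

```text
0.0 [193.04 541.01 196.72] [ 0.7  -0.12  0.12 -0.7 ] 93.77487444017994 [0.06 0.26 0.08]
[[ 0.94 -0.    0.34]
 [-0.34 -0.    0.94]
 [-0.   -1.   -0.  ]]
scene tripod []
scene length_mark [(0.66, array([ 590.08, -104.11,   84.58]))]
scene lower_leg [(0.66, array([544.24, 115.  ,  83.52]))]
scene collar_back [(0.85, array([544.78, 111.21,  88.71]))]
scene lever_plate [(0.92, array([585.56,  25.96,  80.15]))]
scene lever_press [(0.75, array([582.9 ,  24.11,  78.31]))]
scene cup_mid [(0.8, array([706.95, 192.71,  89.8 ])), (0.37, array([ 789.33, -111.8 ,   64.1 ]))]
scene jar_mid [(0.58, array([ 789.57, -112.7 ,   66.97])), (0.27, array([544.73,  98.15,  85.45]))]
scene pen_mid [(0.81, array([381.93, -43.33,  14.54]))]
top tripod [(0.63, array([572.17, -69.96,   0.37])), (0.46, array([708.83, 210.36,  80.63]))]
top length_mark [(0.48, array([708.63, 208.53,  79.25])), (0.43, array([ 581.58, -105.51,   83.02]))]
top lower_leg [(0.67, array([530.59, 124.38,  87.92]))]
top collar_back [(0.67, array([535.17, 129.55,  92.74]))]
top lever_plate [(0.54, array([586.42,  29.45,  83.43]))]
top lever_press [(0.62, array([584.72,  36.69,  82.04]))]
top cup_mid [(0.89, array([708.48, 210.53,  79.41]))]
top jar_mid [(0.75, array([ 764.13, -116.62,   66.93]))]
top pen_mid [(0.73, array([378.75, -44.2 ,  14.86]))]
```

View pics/a.png

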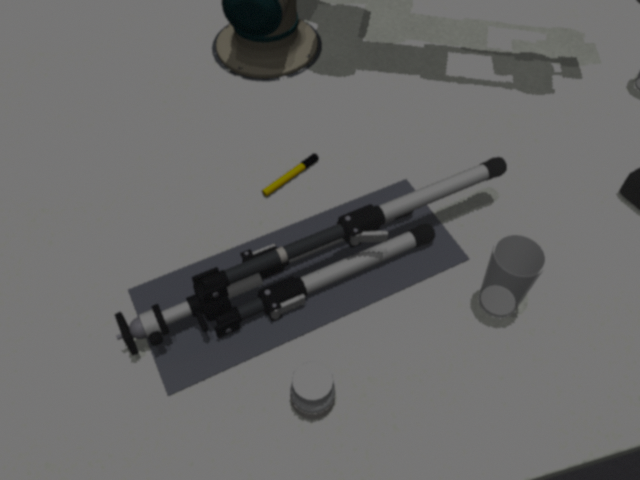

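View pics/b.png

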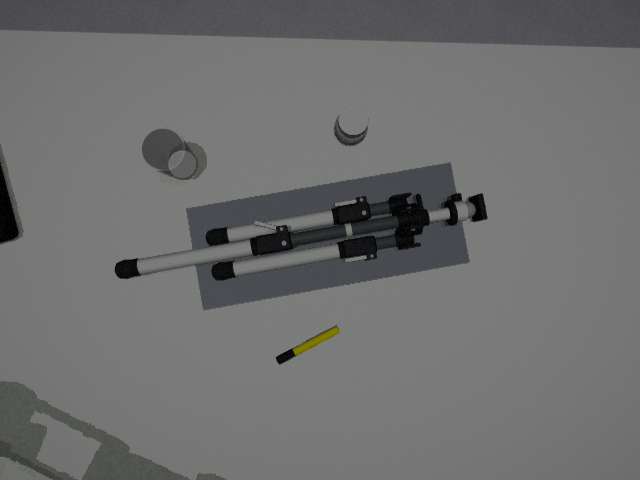

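The scene picture shows the loose leg's collar at (362,222), with the tape at (281,256). In the top picture the collar is at (272,240), the tape at (348,230), and the lever is ajar on the far side at (265,225). Next I fit the leg axis.

```bash
python3 - <<'E'
from h import *
f=np.load("top.npz");im,d=f["im"],f["d"]
P,u,v=cloud("top",d,np.ones_like(d,bool))
g=im[v,u].astype(int).sum(1)
m=(P[:,2]>60)&(P[:,0]>480)&(P[:,0]<640)&(P[:,1]>-150)&(P[:,1]<300)
P,g=P[m],g[m]
# axis by slices along y
rows=[]
for y in range(-150,300,10):
    q=(P[:,1]>=y)&(P[:,1]<y+10)
    if q.sum()>5: 
        x=P[q,0]; rows.append((y+5,x.min(),x.max(),np.median(x),np.percentile(P[q,2],90),np.median(g[q]),g[q].max(),q.sum()))
print(np.array(rows))
E
```

```text
[[-145.    577.65  600.19  587.51   86.32  115.    154.     77.  ]
 [-135.    575.71  598.16  586.34   87.04  117.    158.     76.  ]
 [-125.    573.92  596.57  583.8    87.02  118.    156.     79.  ]
 [-115.    570.35  594.29  581.81   86.71  139.    367.     80.  ]
 [-105.    568.48  592.49  579.93   86.96  278.5   374.     80.  ]
 [ -95.    568.12  590.64  578.07   87.55  118.    158.     78.  ]
 [ -85.    564.62  586.76  576.     86.86  118.    158.     78.  ]
 [ -75.    562.78  584.98  574.18   86.39  119.    162.     79.  ]
 [ -65.    560.76  582.93  572.16   87.11  119.    155.     79.  ]
 [ -55.    558.79  580.99  570.26   87.48  119.    158.     79.  ]
 [ -45.    556.99  579.24  568.44   85.98  118.    158.     79.  ]
 [ -35.    555.03  577.28  566.42   86.8   120.    151.     79.  ]
 [ -25.    553.13  575.2   564.46   86.42  120.    161.     79.  ]
 [ -15.    546.03  573.45  561.05   90.2    97.    158.     85.  ]
 [  -5.    543.97  585.68  562.37   93.59   60.    323.    136.  ]
 [   5.    542.15  585.85  563.65   93.8    68.    330.    158.  ]
 [  15.    540.22  585.56  5
[... 1081 characters left out ...]
8.81  352.    374.     99.  ]
 [ 185.    508.21  536.96  521.81   88.92  349.    376.    101.  ]
 [ 195.    506.32  533.33  519.88   89.06  351.    375.     97.  ]
 [ 205.    504.4   531.42  518.01   88.71  353.    372.     99.  ]
 [ 215.    502.6   531.33  516.16   88.76  351.    375.     96.  ]
 [ 225.    500.68  527.67  514.23   88.79  350.    372.     98.  ]
 [ 235.    498.73  525.82  511.59   88.91  349.5   376.    104.  ]
 [ 245.    495.24  525.5   509.75   90.14   40.5   370.    112.  ]
 [ 255.    491.58  523.68  507.05   90.56   41.    237.    117.  ]
 [ 265.    491.61  521.81  506.79   91.55   40.    168.    114.  ]
 [ 275.    491.48  519.92  506.65   90.36   42.    239.     69.  ]]
```

```bash
cat >> h.py <<'E'
def legfit(cam,im,d):
    P,u,v=cloud(cam,d,np.ones_like(d,bool)); g=im[v,u].astype(int).sum(1)
    m=(P[:,2]>78)&(P[:,2]<100)&(P[:,0]>480)&(P[:,0]<640)&(P[:,1]>-150)&(P[:,1]<290); P,g=P[m],g[m]
    e=np.array([-.191,.98]);e/=np.linalg.norm(e)
    ax=lambda e:(np.array([e[1],-e[0]]))
    o=np.array([560.,0])
    for _ in range(4):
        n=ax(e);s=(P[:,:2]-o)@e;w=(P[:,:2]-o)@n
        # midlines per slice, tube parts only
        S,W=[],[]
        for a in np.arange(-150,290,6):
            q=(s>=a)&(s<a+6)&(abs(w)<20)
            if q.sum()>8:
                lo,hi=np.percentile(w[q],[3,97])
                if hi-lo<28:S.append(a+3);W.append((lo+hi)/2)
        k=np.polyfit(S,W,1); W=np.array(W); 
        r=abs(W-np.polyval(k,S)); k=np.polyfit(np.array(S)[r<2],W[r<2],1)
        e=e+k[0]*n;e/=np.linalg.norm(e);o=o+k[1]*n
    n=ax(e);s=(P[:,:2]-o)@e;w=(P[:,:2]-o)@n
    return e,n,o,s,w,P,g
E
python3 - <<'E'
from h import *
for cam in["top","scene"]:
    f=np.load(cam+".npz")
    e,n,o,s,w,P,g=legfit(cam,f["im"],f["d"])
    print(cam,e,np.arctan2(-e[0],e[1]),o)
    q=(abs(w)<6)
    t=[(a,int(np.mean(g[q&(s>=a)&(s<a+1.5)])),round(float(np.median(P[q&(s>=a)&(s<a+1.5),2])),1)) for a in np.arange(-130,60,1.5) if (q&(s>=a)&(s<a+1.5)).sum()>1]
    print([x for x in t if -125<x[0]<-95 or -30<x[0]<-5 or 40<x[0]])
    L=P[(w>17.5)&(w<60)&(s>-10)&(s<60)];
    ss=s[(w>17.5)&(w<60)&(s>-10)&(s<60)];ww=w[(w>17.5)&(w<60)&(s>-10)&(s<60)]
    print([(a,round(ww[(ss>=a)&(ss<a+4)].min(),1),round(ww[(ss>=a)&(ss<a+4)].max(),1)) for a in range(-10,60,4) if ((ss>=a)&(ss<a+4)).any()])
E
```

```text
top [-0.2   0.98] 0.19770959686365255 [559.44  -0.11]
[(np.float64(-124.0), 136, 87.1), (np.float64(-122.5), 128, 85.9), (np.float64(-121.0), 132, 85.6), (np.float64(-119.5), 128, 86.3), (np.float64(-118.0), 128, 85.3), (np.float64(-116.5), 220, 86.3), (np.float64(-115.0), 356, 85.1), (np.float64(-113.5), 360, 84.4), (np.float64(-112.0), 364, 86.4), (np.float64(-110.5), 363, 85.7), (np.float64(-109.0), 358, 86.4), (np.float64(-107.5), 360, 85.1), (np.float64(-106.0), 263, 86.0), (np.float64(-104.5), 142, 84.7), (np.float64(-103.0), 131, 84.6), (np.float64(-101.5), 132, 85.0), (np.float64(-100.0), 140, 85.8), (np.float64(-98.5), 129, 85.2), (np.float64(-97.0), 131, 85.8), (np.float64(-95.5), 131, 85.2), (np.float64(-29.5), 128, 84.8), (np.float64(-28.0), 134, 85.9), (np.float64(-26.5), 131, 85.4), (np.float64(-25.0), 134, 84.7), (np.float64(-23.5), 137, 84.8), (np.float64(-22.0), 131, 84.9), (np.float64(-20.5), 131, 84.5), (np.float64(-19.0), 128, 85.4), (np.float64(-17.5), 131, 85.2), (np.float64(-16.0), 134, 83.3), (np.float64(-14.5), 131, 84.7), (np.float64(-13.0), 84, 88.1), (np.f
[... 2659 characters left out ...]
(54.5), 182, 90.6), (np.float64(56.0), 211, 89.0), (np.float64(57.5), 274, 87.4), (np.float64(59.0), 330, 88.8)]
[(-10, np.float64(18.0), np.float64(24.1)), (-6, np.float64(18.5), np.float64(24.1)), (-2, np.float64(17.8), np.float64(25.1)), (2, np.float64(19.0), np.float64(25.0)), (6, np.float64(18.4), np.float64(25.9)), (10, np.float64(19.9), np.float64(28.0)), (14, np.float64(20.5), np.float64(29.7)), (18, np.float64(21.0), np.float64(32.5)), (22, np.float64(25.3), np.float64(33.9)), (26, np.float64(26.1), np.float64(36.2)), (30, np.float64(28.1), np.float64(37.2)), (34, np.float64(29.5), np.float64(40.2)), (38, np.float64(31.9), np.float64(40.5)), (42, np.float64(34.3), np.float64(40.4))]
```

The tape centre is at s≈-110.5 along the axis, the mouth at s≈-13, and the lever is ajar by about 0.45 rad. The plan:
1. Grip the aluminium tube and slide the leg in about 97 mm.
2. Re-grip at the collar with a light hold.
3. Squeeze the lever shut.

First I move above the tube.

```bash
python3 -m creep '[3.8,0,-2.4,0,0.15,0,1, 4.1,0,-1.8,0,0.15,0,1, 4.4,0,-1.1,0,0.15,0,1, 4.5,0,-0.4,0,0.15,0,1, 4.5,0,0.2,0,0.15,0,1, 4.4,0,0.9,0,0.15,0,1, 4.2,0,1.5,0,0.13,0,1]'
cat > go.py <<'E'
# prints remaining shift (cm, tool axes) & turn to pose: tool down, jaws across the leg, at s (mm), w, z
import sys; from h import *
s,w,z=map(float,sys.argv[1:4]); a=0.1965
e=np.array([-np.sin(a),np.cos(a),0]);n=np.array([np.cos(a),np.sin(a),0]);o=np.array([561.2,0.2,0])
st=env.observe();R=Ro.from_quat(st["orientation"]).as_matrix();p=np.array(st["ee_pos"])
T=o+s*e+w*n;T[2]=z
RT=np.c_[-e,[0,0,-1],n]
print("t",st["clock"],"s,w,z",(p-o)@e,(p-o)@n,p[2],"shift cm",R.T@(T-p)/10,"turn",Ro.from_matrix(R.T@RT).as_rotvec(),"F",st["force"],"gap",st["finger_gap"])
E
python3 go.py 105 0 150
```

```text
clock: 1.7
ee_pos: [391.7, 291.7, 197.0]
orientation: [-0.543, 0.452, -0.45, 0.546]
force: [0.4, -0.1, 0.8]
finger_gap: 94.0
t 1.7 s,w,z 319.0125484156644 -109.2795786590584 197.0287271877837 shift cm [21.32  4.64 11.11] turn [-0.   -0.01 -0.  ] F [ 0.36 -0.07  0.81] gap 94.0377419042006
```

```bash
python3 -m creep '[4.3,0.5,2.2,0,-0.01,0,1, 4.3,1,2.2,0,0,0,1, 4.3,1,2.2,0,0,0,1, 4.3,1,2.2,0,0,0,1, 4.1,1,2.3,0,0,0,1, 0,0,0,0,0,0,1]'
python3 go.py 105 0 77.5
python3 - <<'E'
from h import *
im,d=env.grab_frame("wrist");save("c.png",im)
for t in["lower_leg","lever_plate","length_mark","lever_press"]:
    print(t,[(round(x["score"],2),toworld("wrist",x["location"])) for x in env.search_frame("wrist",t)[:2]])
E
```

```text
clock: 2.3
ee_pos: [549.3, 94.9, 152.6]
orientation: [-0.541, 0.449, -0.452, 0.549]
force: [-0.6, 0.8, 0.1]
finger_gap: 94.1
t 2.3 s,w,z 95.21293779371572 6.8014982254300405 152.5881013629073 shift cm [-0.95  7.5  -0.77] turn [-0.01 -0.01 -0.  ] F [-0.62  0.77  0.11] gap 94.1331727824028
lower_leg [(0.8, array([532.73, 126.41,  83.99]))]
lever_plate [(0.68, array([581.89,  33.02,  84.26])), (0.38, array([540.27,  75.4 ,  30.81]))]
length_mark []
lever_press [(0.72, array([586.22,  35.74,  86.78])), (0.59, array([536.73,  75.7 ,  26.66]))]
```

View pics/c.png

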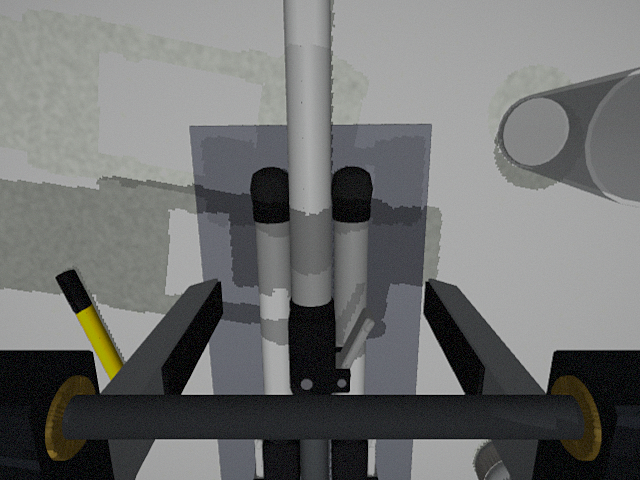

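The wrist picture shows the leg centred between the open fingers: tube at column 312, collar in rows 305–393, lever open to the right at (360,340). I go down and grip the tube.

```bash
python3 -m creep '[-0.5,2.5,-0.4,-0.01,-0.01,0,1, -0.5,2.5,-0.4,0,0,0,1, 0,2.3,0,0,0,0,1, 0,0,0,0,0,0,1]'; python3 go.py 105 0 77.5
python3 -m creep '[0,0,0,0,0,0,0.3, 0,0,0,0,0,0,0.3, 0,0,0,0,0,0,0.2, 0,0,0,0,0,0,0.2, 0,0,0,0,0,0,0.2]' 10;  python3 go.py 105 0 77.5
```

```text
clock: 2.95
ee_pos: [533.9, 115.9, 83.5]
orientation: [-0.547, 0.443, -0.443, 0.555]
force: [-1.1, -0.2, 0.0]
finger_gap: 94.5
t 2.95 s,w,z 118.76509883785475 -4.1652760403083136 83.5146464586518 shift cm [1.39 0.6  0.39] turn [-0.01  0.02 -0.01] F [-1.06 -0.17  0.04] gap 94.45035929240483
clock: 3.45
ee_pos: [535.9, 118.6, 88.9]
orientation: [-0.546, 0.44, -0.444, 0.558]
force: [0.4, 0.1, 0.1]
finger_gap: 57.6
t 3.45 s,w,z 121.01895741925229 -1.66915634271041 88.85456201131936 shift cm [1.61 1.13 0.11] turn [-0.02  0.02 -0.01] F [0.38 0.07 0.1 ] gap 57.59126393975768
```

```bash
python3 -m creep '[1.6,1.1,0.1,-0.02,0.02,-0.01,0.4]'; python3 go.py 105 0 77.5;python3 -m creep '[0,0,0,0,0,0,0.2]'; python3 go.py 105 0 77.5;python3 -m creep '[0,0,0,0,0,0,0.2]'; python3 go.py 105 0 77.5
```

```text
clock: 3.55
ee_pos: [541.2, 103.7, 79.3]
orientation: [0.549, -0.447, 0.449, -0.546]
force: [0.7, 0.2, -0.0]
finger_gap: 49.4
t 3.55 s,w,z 105.38205549158484 0.5924149617371613 79.26597222310755 shift cm [ 0.04  0.18 -0.06] turn [0. 0. 0.] F [ 0.72  0.23 -0.03] gap 49.35269196038607
clock: 3.65
ee_pos: [541.7, 102.0, 77.9]
orientation: [0.549, -0.447, 0.449, -0.545]
force: [-0.9, -0.1, -0.8]
finger_gap: 41.3
t 3.65 s,w,z 103.60277063070194 0.7286212004799996 77.9033833295456 shift cm [-0.14  0.04 -0.07] turn [0.   0.   0.01] F [-0.94 -0.13 -0.77] gap 41.289022193332976
clock: 3.75
ee_pos: [541.9, 101.4, 77.4]
orientation: [0.549, -0.448, 0.449, -0.544]
force: [-0.3, -0.6, 0.0]
finger_gap: 33.4
t 3.75 s,w,z 102.98148107964016 0.7715865182944371 77.42427774060897 shift cm [-0.2  -0.01 -0.08] turn [0.   0.   0.01] F [-0.32 -0.59  0.04] gap 33.4155681766398
```

```bash
python3 -m creep '[0,0,0,0,0,0,0, 0,0,0,0,0,0,0, 0,0,0,0,0,0,0]' 20; python3 go.py 8 0 77.5
```

```text
clock: 4.05
ee_pos: [540.8, 100.7, 77.8]
orientation: [0.55, -0.449, 0.448, -0.543]
force: [-3.0, -1.1, 15.5]
finger_gap: 11.9
t 4.05 s,w,z 102.58937515830011 -0.40992791263358025 77.77203433920208 shift cm [9.46 0.08 0.04] turn [ 0.01 -0.    0.01] F [-2.96 -1.06 15.51] gap 11.913355329191443
```

```bash
python3 - <<'E'
from h import *
im,d=env.grab_frame("wrist");im2,_=env.grab_frame("scene")
print(env.observe()["ee_pos"],env.observe()["finger_gap"],env.observe()["force"])
save("d.png",np.vstack([cv2.resize(im,(400,300)),cv2.resize(im2[90:330,260:580],(400,300))]))
E
```

```text
[541.02 100.77  79.54] 4.133826713016568 [-6.38 -0.74 24.02]
```

View pics/d.png

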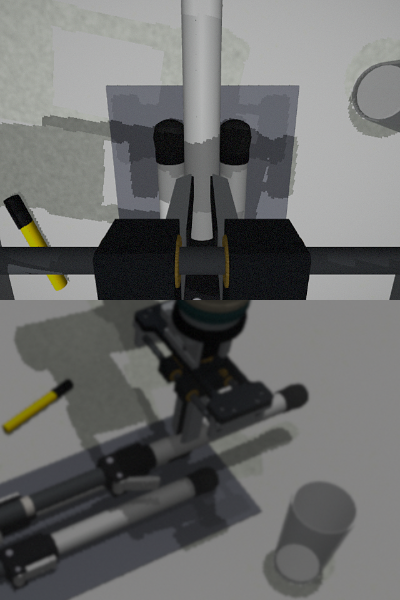

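```bash
python3 - <<'E'
from h import *
s=env.observe();print(env.tip_extent,s["clock"],s["finger_gap"],s["force"],s["ft_torque"],s["joint_pos"])
for cam in["wrist","scene"]:
    im,d=env.grab_frame(cam)
    P,u,v=cloud(cam,d,np.ones_like(d,bool))
    a=0.1965;e=np.array([-np.sin(a),np.cos(a)]);n=np.array([np.cos(a),np.sin(a)]);o=np.array([561.2,0.2])
    S=(P[:,:2]-o)@e;W=(P[:,:2]-o)@n
    q=(abs(S-102)<12)&(abs(W)<60)&(P[:,2]>40)&(P[:,2]<160)
    for z in range(40,160,8):
        k=q&(P[:,2]>=z)&(P[:,2]<z+8)
        if k.sum()>3: print(cam,z,k.sum(),"w",W[k].min(),W[k].max(),"s",S[k].min(),S[k].max())
    T=(abs(W)<6)&(S>112)&(S<220)&(P[:,2]>60); print(cam,"tube top",np.percentile(P[T,2],[10,50,90]))
s=env.observe();print(s["clock"],s["finger_gap"],s["force"],s["ee_pos"])
E
```

```text
22.0 4.15 4.133826713016568 [-6.38 -0.74 24.02] [-0.2   1.25 -0.04] [ 0.06  0.33  1.73 -0.01  1.08 -0.13]
wrist 72 69 w -14.190780600760858 12.179722389085706 s 104.6400582552046 113.86094355915091
wrist 80 671 w -13.488756926724871 10.923219372983919 s 90.10863719457609 113.99499265421437
wrist 88 367 w -13.247861665627731 12.722934741106704 s 90.2810699237019 113.93273051750455
wrist 96 395 w -14.735969384062411 13.437891922042864 s 110.19287634487262 113.21981361680675
wrist 104 465 w -14.67095490789144 13.466251175826251 s 110.16883342531021 113.22450496593538
wrist 112 553 w -14.787988370215926 13.639196619339815 s 110.30565942449556 113.02417517547592
wrist 120 699 w -14.863005289843324 13.80529666703042 s 94.85693092881608 113.12417734577407
wrist 128 734 w -14.878290779594861 13.986228984376083 s 95.02065153640478 113.14980030044988
wrist 136 872 w -14.832684604662115 14.066166920079882 s 110.39270314986837 113.45545067508718
wrist 144 772 w -14.749514969430527 14.026846374049102 s 98.13065549881541 113.6983408123624
wrist 152 521 w -5.418866132600816 4.734392786119556 s 98.5
[... 562 characters left out ...]
92897143 s 92.18687034946116 111.97224506966532
scene 112 70 w -13.004355806663218 14.385950928906544 s 92.33288640663493 111.65272305738814
scene 120 77 w -11.476610610200652 15.304909241543148 s 92.32020595188828 112.36988381321873
scene 128 80 w -11.098165303757423 14.340936801487747 s 92.68621367576145 112.87237985848502
scene 136 73 w -13.612302332192554 15.17377620875116 s 92.2406857470689 111.63189199589021
scene 144 68 w -12.37128379741275 15.194696870126943 s 93.06711700376798 107.2031811396423
scene 152 41 w -8.762552012655995 14.352633467393012 s 92.2462649163511 112.5761448902818
scene tube top [85.9  87.99 90.89]
4.25 0.8767287234311589 [-4.92 -1.36 18.63] [541.24 100.84  80.04]
```

```bash
python3 -m creep '[0,-2,0,0,0,0,0.5, 0,-2,0,0,0,0,0.5, 0,-1.5,0,0,0,0,0.6, 0,0,0,0,0,0,0.6, 0,0,0,0,0,0,0.6, 0,0,0,0,0,0,0.6]'; python3 - <<'E'
from h import *
s=env.observe();print(s["clock"],s["finger_gap"],s["force"],s["ee_pos"])
R=Ro.from_quat(s["orientation"]).as_matrix()
im,d=env.grab_frame("wrist");save("e.png",im)
P,u,v=cloud("wrist",d,np.ones_like(d,bool))
c=env.calibration("wrist");print("cam in tool",R.T@(-np.array(c["R"]).T@np.array(c["t"])-s["ee_pos"]))
Q=(P-np.array(s["ee_pos"]))@R
g=s["finger_gap"]/2
for lo,hi in[(-g-16,-g+2),(g-2,g+16)]:
    k=(abs(Q[:,0])<12)&(Q[:,2]>lo)&(Q[:,2]<hi)
    h,b=np.histogram(Q[k,1],np.arange(-80,60,6));print(list(zip(b[:-1].astype(int).tolist(),h.tolist())))
im,d=env.grab_frame("scene");save("f.png",im[60:330,240:600])
s=env.observe();print(s["clock"],s["finger_gap"],s["force"],s["ee_pos"])
E
```

```text
clock: 4.85
ee_pos: [541.1, 102.0, 138.0]
orientation: [0.549, -0.447, 0.449, -0.545]
force: [-0.1, -0.7, 0.2]
finger_gap: 45.3
4.85 45.3431019866522 [-0.1  -0.67  0.22] [541.05 102.01 138.02]
cam in tool [ -79.23 -185.92   -0.68]
[(-80, 652), (-74, 557), (-68, 508), (-62, 447), (-56, 413), (-50, 349), (-44, 323), (-38, 274), (-32, 261), (-26, 233), (-20, 200), (-14, 144), (-8, 20), (-2, 0), (4, 0), (10, 0), (16, 0), (22, 0), (28, 0), (34, 0), (40, 0), (46, 0), (52, 0)]
[(-80, 662), (-74, 538), (-68, 522), (-62, 443), (-56, 412), (-50, 347), (-44, 327), (-38, 271), (-32, 266), (-26, 223), (-20, 213), (-14, 137), (-8, 23), (-2, 0), (4, 0), (10, 0), (16, 0), (22, 0), (28, 0), (34, 0), (40, 0), (46, 0), (52, 0)]
4.95 53.04247484108639 [-0.19  0.07  0.87] [540.7  101.91 137.62]
```

View pics/e.png

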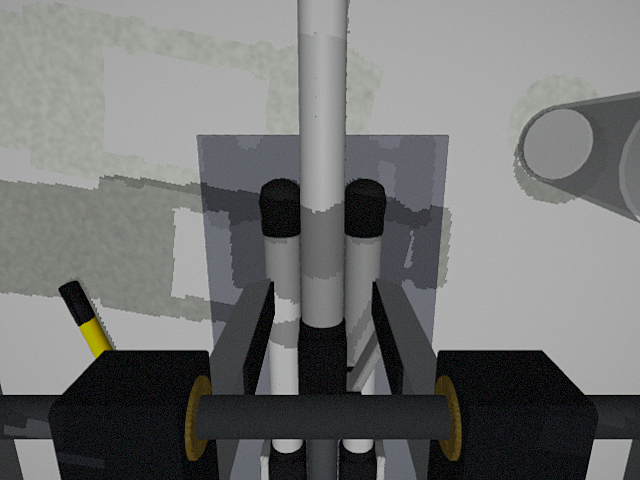

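The fingertips really end about 8 mm above the reported TCP height. That is about 30 mm short of the stated 22 mm ahead, and the wrist and scene depth agree on it. So the closed fingers only rested on top of the tube. I go about 30 mm lower by the readout, so ee z ≈ 49.

```bash
python3 -m creep '[0,3,0,0,0,0,0.6, 0,3,0,0,0,0,0.6]'; python3 go.py 103 0 49
```

```text
clock: 5.15
ee_pos: [544.0, 101.8, 79.1]
orientation: [0.547, -0.445, 0.451, -0.547]
force: [0.5, -0.0, -0.4]
finger_gap: 56.7
t 5.15 s,w,z 103.0333039476109 2.995112789076634 79.10033741373448 shift cm [-0.02  3.01 -0.31] turn [-0.01  0.    0.01] F [ 0.5  -0.03 -0.44] gap 56.69262623334518
```

```bash
python3 -m creep '[0,2,-0.3,-0.01,0,0.01,0.6, 0,0.8,0,0,0,0,0.6]'; python3 go.py 103 0 49;  python3 -m creep '[0,0,0,0,0,0,0.5]'; python3 go.py 103 0 49
```

```text
clock: 5.35
ee_pos: [538.0, 101.0, 46.3]
orientation: [0.549, -0.452, 0.444, -0.545]
force: [-0.1, 0.6, -0.1]
finger_gap: 56.5
t 5.35 s,w,z 103.39984075868458 -3.071591502074316 46.27116774459274 shift cm [ 0.04 -0.28  0.3 ] turn [ 0.01  0.   -0.  ] F [-0.12  0.57 -0.05] gap 56.46198198316163
clock: 5.45
ee_pos: [536.8, 100.9, 44.7]
orientation: [0.55, -0.453, 0.443, -0.544]
force: [-0.2, 0.2, -0.6]
finger_gap: 51.4
t 5.45 s,w,z 103.51493410304293 -4.261983719467213 44.71613951972999 shift cm [ 0.05 -0.44  0.42] turn [ 0.02  0.   -0.  ] F [-0.2   0.22 -0.56] gap 51.4257253051136
```

```bash
python3 -m creep '[0,-0.4,0.4,0.01,0,0,0.5]'; python3 go.py 103 0 49;  python3 -m creep '[0,0,0,0,0,0,0.2, 0,0,0,0,0,0,0.2, 0,0,0,0,0,0,0.2]' 15; python3 go.py 6 0 49
```

```text
clock: 5.55
ee_pos: [540.5, 101.6, 48.4]
orientation: [0.548, -0.451, 0.445, -0.546]
force: [-1.1, -0.5, -0.3]
finger_gap: 47.5
t 5.55 s,w,z 103.54027872270632 -0.5358648901939708 48.35836771792837 shift cm [ 0.05 -0.06  0.05] turn [ 0.01  0.   -0.01] F [-1.05 -0.47 -0.34] gap 47.50357267145525
clock: 5.85
ee_pos: [540.4, 101.5, 50.9]
orientation: [0.548, -0.451, 0.446, -0.546]
force: [-6.4, -2.1, 0.9]
finger_gap: 26.5
t 5.85 s,w,z 103.41328646578039 -0.6128123635323635 50.94253066721555 shift cm [9.74 0.15 0.04] turn [ 0.01  0.   -0.  ] F [-6.36 -2.11  0.91] gap 26.474836086487013
```

```bash
python3 -m creep '[1.5,0,0,0,0,0,0.1, 1.5,0,0,0,0,0,0.1, 1.5,0,0,0,0,0,0.1, 1.5,0,0,0,0,0,0.1, 1.5,0,0,0,0,0,0.1, 0.5,0,0,0,0,0,0.1]' 20; python3 go.py 6 0 49
```

```text
clock: 6.45
ee_pos: [552.8, 41.9, 51.0]
orientation: [-0.534, 0.465, -0.437, 0.554]
force: [-1.0, 12.5, -1.3]
finger_gap: 27.1
t 6.45 s,w,z 42.582705997539385 -0.09082535954083794 51.00597055871571 shift cm [3.66 0.02 0.05] turn [ 0.   -0.01 -0.05] F [-1.01 12.47 -1.28] gap 27.125112630073566
```

```bash
python3 -m creep '[0,0,0,0,0,-0.04,0.1]'; python3 go.py 6 0 49; cat > meas.py <<'E'
from h import *
import sys
from plant import env
s=env.observe();print("clock",s["clock"],"ee",s["ee_pos"])
for cam in["top","scene"]:
    im,d=env.grab_frame(cam);save(f"m{sys.argv[1]}{cam}.png",im);np.savez(cam+"n.npz",im=im,d=d)
    a=0.1965;e=np.array([-np.sin(a),np.cos(a)]);n=np.array([np.cos(a),np.sin(a)]);o=np.array([559.44,-.11] if cam=="top" else [563.13,.61])
    P,u,v=cloud(cam,d,np.ones_like(d,bool));S=(P[:,:2]-o)@e;W=(P[:,:2]-o)@n;g=im[v,u].astype(int).sum(1)
    q=(abs(W)<7)&(P[:,2]>78)&(P[:,2]<100)
    print(cam,[(float(a),int(np.mean(g[k])),round(float(np.median(P[k,2])),1)) for a in np.arange(-120,60,2.) for k in [q&(S>=a)&(S<a+2)] if k.sum()>2])
E
python3 meas.py 1
```

```text
clock: 6.55
ee_pos: [553.1, 40.6, 51.0]
orientation: [-0.542, 0.456, -0.449, 0.545]
force: [0.7, -3.6, -5.0]
finger_gap: 27.4
t 6.55 s,w,z 41.190018485800394 -0.09143987327550798 51.02101254806815 shift cm [3.52 0.17 0.06] turn [ 0.   -0.01 -0.01] F [ 0.72 -3.58 -5.  ] gap 27.38146309017802
clock 6.55 ee [553.07  40.58  51.02]
top [(-120.0, 143, 85.0), (-118.0, 141, 85.4), (-116.0, 273, 85.5), (-114.0, 378, 85.3), (-112.0, 377, 85.3), (-110.0, 382, 85.7), (-108.0, 382, 85.2), (-106.0, 244, 84.9), (-104.0, 142, 86.2), (-102.0, 137, 85.9), (-100.0, 138, 85.3), (-98.0, 137, 84.1), (-96.0, 141, 85.4), (-94.0, 143, 84.4), (-92.0, 141, 84.6), (-90.0, 136, 85.1), (-88.0, 139, 85.3), (-86.0, 140, 84.7), (-84.0, 142, 85.4), (-82.0, 142, 84.8), (-80.0, 138, 85.0), (-78.0, 136, 84.9), (-76.0, 123, 85.7), (-74.0, 52, 89.7), (-72.0, 45, 91.4), (-70.0, 55, 92.0), (-68.0, 69, 92.6), (-66.0, 137, 92.5), (-64.0, 188, 93.3), (-62.0, 222, 92.6), (-60.0, 177, 93.0), (-58.0, 73, 92.6), (-56.0, 46, 92.4), (-54.0, 41, 92.2), (-52.0, 34, 91.7), (-50.0, 37, 92.2), (-48.0, 44, 91.1), (-46.0, 35, 91.7), (-44.0
[... 1099 characters left out ...]
5), (-30.0, 44, 92.5), (-28.0, 46, 91.7), (-26.0, 45, 92.7), (-24.0, 44, 92.3), (-22.0, 45, 92.3), (-20.0, 42, 92.1), (-18.0, 45, 91.9), (-16.0, 42, 90.9), (-14.0, 45, 89.8), (-12.0, 45, 89.3), (-10.0, 48, 90.1), (-8.0, 89, 88.9), (-6.0, 159, 88.6), (-4.0, 216, 87.3), (-2.0, 242, 87.3), (0.0, 246, 88.3), (2.0, 245, 87.8), (4.0, 247, 87.6), (6.0, 240, 88.7), (8.0, 248, 88.0), (10.0, 240, 87.7), (12.0, 231, 87.0), (14.0, 211, 87.7), (16.0, 205, 88.7), (18.0, 207, 87.7), (20.0, 201, 87.4), (22.0, 202, 88.4), (24.0, 203, 85.7), (26.0, 204, 88.0), (28.0, 203, 88.2), (30.0, 202, 88.2), (32.0, 203, 87.7), (34.0, 199, 87.6), (36.0, 193, 88.6), (38.0, 191, 88.5), (40.0, 185, 89.2), (42.0, 173, 88.3)]
```

The mouth is now at s≈-75 in the top view (-73 in the scene view), with the tape centre at -110.6 (-109.2). 36 mm remain, so the target is ee s ≈ 5.

```bash
python3 -m creep '[1.0,0,0,0,0,0,0.1, 1.0,0,0,0,0,0,0.1, 1.0,0,0,0,0,0,0.1, 0.3,0,0,0,0,-0.03,0.1]' 20; python3 go.py 5.2 0 50;python3 -m creep '[0,0,0,0,0,0,0.1]'; python3 go.py 5.2 0 50
```

```text
clock: 7.05
ee_pos: [556.3, 24.7, 51.0]
orientation: [-0.539, 0.459, -0.449, 0.546]
force: [-0.4, 2.0, -2.5]
finger_gap: 27.0
t 7.05 s,w,z 25.018746269078896 -0.043029917997213396 51.001977803917626 shift cm [1.98 0.07 0.04] turn [ 0.   -0.02 -0.02] F [-0.37  1.95 -2.53] gap 26.99556005208173
clock: 7.15
ee_pos: [556.3, 24.8, 51.0]
orientation: [-0.539, 0.459, -0.449, 0.546]
force: [-0.4, 1.0, -3.5]
finger_gap: 27.1
t 7.15 s,w,z 25.117547171698522 -0.028975187221534422 50.991918112321606 shift cm [1.99 0.06 0.04] turn [ 0.   -0.02 -0.02] F [-0.36  1.02 -3.54] gap 27.128070801800146
```

```bash
python3 -m creep '[1.2,0,0,0,0,0,0.1, 1.2,0,0,0,-0.01,-0.01,0.1, 0,0,0,0,0,0,0.1]' 20; python3 go.py 5.2 0 50
```

```text
clock: 7.45
ee_pos: [559.0, 11.2, 51.1]
orientation: [-0.537, 0.46, -0.444, 0.551]
force: [0.5, -5.0, -4.5]
finger_gap: 26.8
t 7.45 s,w,z 11.171531765867316 0.01645945301854602 51.062469818784095 shift cm [0.6  0.09 0.01] turn [-0.   -0.01 -0.03] F [ 0.53 -4.99 -4.53] gap 26.780168832267957
```

```bash
python3 -m creep '[0.9,0,0,0,0,-0.02,0.1, 0,0,0,0,0,0,0.1]' 20; python3 go.py 5.2 0 50; python3 - <<'E'
from h import *
im,d=env.grab_frame("wrist");save("g.png",im)
E
python3 meas.py 2
```

```text
clock: 7.65
ee_pos: [560.0, 6.3, 51.0]
orientation: [-0.538, 0.459, -0.447, 0.548]
force: [-0.1, -3.9, -3.5]
finger_gap: 26.8
t 7.65 s,w,z 6.266421233101319 0.015254702149416792 51.047982781583734 shift cm [0.11 0.1  0.  ] turn [-0.   -0.02 -0.02] F [-0.07 -3.88 -3.53] gap 26.84622228474755
clock 7.7 ee [560.04   6.26  51.08]
top [(-120.0, 139, 86.5), (-118.0, 140, 84.7), (-116.0, 269, 86.3), (-114.0, 372, 85.3), (-112.0, 373, 86.4), (-110.0, 159, 88.2), (-108.0, 55, 91.1), (-106.0, 49, 91.1), (-104.0, 62, 92.0), (-102.0, 90, 92.6), (-100.0, 303, 93.4)]
scene [(-120.0, 126, 84.9), (-118.0, 135, 85.0), (-116.0, 192, 85.0), (-114.0, 290, 85.4), (-112.0, 346, 84.7), (-110.0, 304, 85.3), (-108.0, 159, 88.4), (-106.0, 63, 90.5), (-104.0, 62, 90.6), (-102.0, 69, 92.9), (-100.0, 107, 92.6), (-98.0, 129, 93.2), (-96.0, 106, 93.8), (-94.0, 94, 92.4), (-92.0, 69, 91.8), (-90.0, 52, 91.9), (-88.0, 50, 92.1), (-86.0, 48, 92.2), (-84.0, 49, 92.3), (-82.0, 51, 91.5), (-80.0, 48, 91.8), (-78.0, 49, 92.7), (-76.0, 48, 92.1), (-74.0, 44, 92.2), (-72.0, 48, 92.8), (-70.0, 47, 91.9), (-68.0, 47, 91.7), (-66.0, 47, 92.1), (-64.0, 46, 92.5), (-62.0, 46, 91.9), (-60.0, 42, 92.2), (-58.0, 46, 93.3), (-56.0, 47, 93.1), (-54.0, 45, 91.9), (-52.0, 45, 91.0), (-50.0, 40, 89.8), (-48.0, 45, 89.5), (-46.0, 46, 90.0), (-44.0, 64, 90.3), (-42.0, 125, 89.6), (-40.0, 204, 88.5), (-38.0, 237, 87.1), (-36.0, 246, 87.9), (-34.0, 242, 88.8), (-32.0, 246, 88.9), (-30.0, 240, 87.0), (-28.0, 220, 87.7), (-26.0, 208, 87.3), (-24.0, 200, 87.9), (-22.0, 199, 87.6), (-20.0, 205, 87.3), (-18.0, 200, 87.5), (-16.0, 201, 88.2), (-14.0, 203, 87.5), (-12.0, 200, 87.9), (-10.0, 202, 88.0), (-8.0, 201, 87.6), (-6.0, 202, 88.0), (-4.0, 198, 87.6), (-2.0, 195, 88.4), (0.0, 186, 88.1), (2.0, 186, 89.3), (4.0, 174, 88.3)]
```

The mouth is within about 1.5 mm of the tape's middle in both views. I open, then shift along to the collar with the jaws straddling collar and lever.

```bash
python3 -m creep '[0,0,0,0,0,0,0.5, 0,0,0,0,0,0,0.8, 0,0,0,0,0,0,1, 0,0,0,0,0,0,1, 0,0,0,0,0,0,1, 0,0,0,0,0,0,1, 0,0,0,0,0,0,1, 0,0,0,0,0,0,1]'; python3 go.py -63.5 12 49
```

```text
clock: 8.6
ee_pos: [562.8, 2.1, 52.6]
orientation: [-0.538, 0.456, -0.45, 0.548]
force: [-0.2, -0.1, -0.1]
finger_gap: 87.5
t 8.6 s,w,z 1.5682031387882918 1.950859313241364 52.611003921171545 shift cm [6.49 0.27 1.12] turn [-0.01 -0.02 -0.02] F [-0.24 -0.09 -0.05] gap 87.51103534950668
```

```bash
python3 -m creep '[0,0.1,0.9,0,-0.01,-0.02,1, 2,0.1,0.1,0,-0.01,0,1, 2,0,0,0,0,0,1, 1.8,0,0,0,0,0,1]'; python3 go.py -63.5 12 49;python3 -m creep '[0,0,0,0,0,0,1]'; python3 go.py -63.5 12 49
```

```text
clock: 9.0
ee_pos: [586.1, -51.5, 50.9]
orientation: [-0.548, 0.443, -0.449, 0.549]
force: [0.8, 0.6, -0.3]
finger_gap: 93.9
t 9.0 s,w,z -55.57055165836204 14.36672777227596 50.889502509892964 shift cm [ 0.79  0.19 -0.24] turn [-0.01  0.01  0.01] F [ 0.79  0.61 -0.27] gap 93.85519947236573
clock: 9.1
ee_pos: [587.5, -53.3, 50.8]
orientation: [-0.548, 0.443, -0.45, 0.548]
force: [-0.5, 0.0, -0.3]
finger_gap: 94.0
t 9.1 s,w,z -57.60032296110713 15.308103798107314 50.84054772994328 shift cm [ 0.59  0.19 -0.34] turn [-0.01  0.01  0.01] F [-0.55  0.04 -0.29] gap 94.04672615888146
```

```bash
python3 -m creep '[0.5,0.15,-0.4,-0.01,0.01,0.01,1, 0.05,0,0,0,0,0,1, 0,0,0,0,0,0,1]'; python3 go.py -63.5 12 49; python3 meas.py 3 | cut -c1-700; python3 - <<'E'
from h import *
im,d=env.grab_frame("wrist")
b=cv2.imread("pics/m3top.png")[:,:,::-1]
save("h.png",np.vstack([cv2.resize(im,(640,400))[130:],cv2.resize(b[180:280,220:420],(640,320))]))
E
```

```text
clock: 9.4
ee_pos: [584.2, -59.0, 48.9]
orientation: [0.546, -0.452, 0.448, -0.545]
force: [-0.8, -0.1, -0.8]
finger_gap: 93.8
t 9.4 s,w,z -62.51801363074724 10.976120314878882 48.87521339701514 shift cm [ 0.1  -0.01  0.1 ] turn [ 0. -0. -0.] F [-0.76 -0.12 -0.78] gap 93.8141133141761
clock 9.4 ee [584.17 -58.97  48.88]
top [(-30.0, 227, 87.5), (-28.0, 225, 87.9), (-26.0, 227, 87.4), (-24.0, 225, 88.3), (-22.0, 262, 87.9), (-20.0, 312, 88.5), (-18.0, 348, 87.1), (-16.0, 369, 88.0), (-14.0, 369, 87.7), (-12.0, 365, 87.7), (-10.0, 363, 87.8), (-8.0, 362, 87.5), (-6.0, 368, 87.8), (-4.0, 371, 87.5), (-2.0, 368, 88.3), (0.0, 366, 88.9), (2.0, 362, 87.8), (4.0, 370, 88.0), (6.0, 366, 88.3), (8.0, 372, 87.0), (10.0, 363, 87.5), (12.0, 353, 87.6), (14.0, 345, 87.9), (54.0, 346, 88.0), (56.0, 374, 87.4), (58.0, 386, 87.8)]
scene [(-120.0, 88, 84.9), (-118.0, 89, 85.7), (-116.0, 130, 86.1), (-114.0, 202, 85.6), (-112.0, 229, 85.6), (-110.0, 206, 85.3), (-108.0, 111, 89.3), (-106.0, 49, 91.0), (-104.0, 43, 92.5), (-102.0, 46, 92.9), (-100.0, 67, 92.0), (-98.0, 92, 93.0), (-96.0, 80, 91.3), (-94.0, 70, 93.3), (-92.0, 59, 92.7), (-90.0, 39, 92.0), (-88.0, 36, 92.0), (-86.0, 36, 92.3), (-84.0, 40, 92.1), (-82.0, 36, 92.9), (-80.0, 35, 92.2), (-78.0, 35, 91.8), (-76.0, 35, 91.7), (-74.0, 39, 92.7), (-72.0, 37, 92.9), (-70.0, 43, 93.0), (-58.0, 48, 92.5), (-56.0, 41, 92.0), (-38.0, 237, 89.2), (-36.0, 178, 89.1), (-28.0, 165, 89.4), (-24.0, 165, 88.0), (-20.0, 174, 87.5), (6.0, 278, 88.3), (8.0, 314, 89.2), (10.0, 30
```

View pics/h.png

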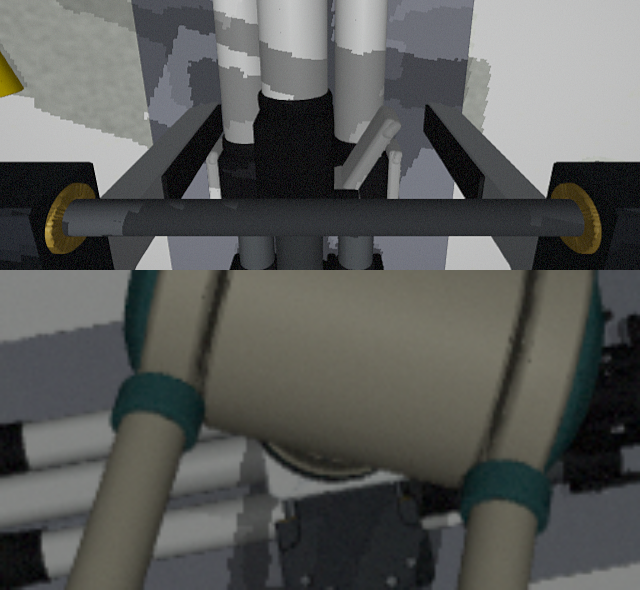

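The jaws straddle the collar (columns 258–333) and the open lever (tip at 400). The collar has not moved. I close lightly at 4 N.

```bash
python3 -m creep '[0.1,0,0.2,0,0,0,0.66, 0,0,0,0,0,0,0.66, 0,0,0,0,0,0,0.66, 0,0,0,0,0,0,0.66]' 4; python3 go.py -63.5 12.5 49
```

```text
clock: 9.95
ee_pos: [586.5, -58.5, 49.3]
orientation: [0.546, -0.451, 0.447, -0.546]
force: [0.5, 0.3, -0.3]
finger_gap: 65.3
t 9.95 s,w,z -62.491814963099436 13.330873127803239 49.25881468980542 shift cm [ 0.1   0.03 -0.08] turn [ 0. -0. -0.] F [ 0.48  0.29 -0.27] gap 65.25888059244247
```

```bash
python3 -m creep '[0.1,0,0,0,0,0,0.5, 0,0,0,0,0,0,0.5, 0,0,0,0,0,0,0.5]' 4; python3 go.py -63.5 12.5 49; python3 -m creep '[0,0,0,0,0,0,0.5, 0,0,0,0,0,0,0.5]' 4; python3 go.py -63.5 12.5 49
```

```text
clock: 10.25
ee_pos: [585.8, -59.2, 49.2]
orientation: [0.547, -0.452, 0.447, -0.545]
force: [-0.1, -0.3, 0.1]
finger_gap: 58.2
t 10.25 s,w,z -63.07412674092345 12.51583225481012 49.20011288785239 shift cm [ 0.04  0.02 -0.  ] turn [ 0.01 -0.   -0.  ] F [-0.08 -0.33  0.14] gap 58.161785612896836
clock: 10.45
ee_pos: [585.8, -59.2, 49.2]
orientation: [0.547, -0.452, 0.447, -0.545]
force: [-0.3, -0.1, 0.4]
finger_gap: 58.1
t 10.45 s,w,z -63.09661903599115 12.559993980329198 49.220065643650905 shift cm [ 0.04  0.02 -0.01] turn [ 0.01 -0.   -0.  ] F [-0.31 -0.1   0.41] gap 58.07283344236579
```

Both sides are in contact: the gap is steady at 58.1 mm and the net force is near zero. I raise the grip and let the arm follow in -z as the lever closes.

```bash
python3 -m creep '[0,0,-0.1,0,0,0,0.3, 0,0,-0.2,0,0,0,0.3]' 12; python3 go.py -63.5 4 49; python3 -m creep '[0,0,-0.2,0,0,0,0.3, 0,0,-0.2,0,0,0,0.3]' 16; python3 go.py -63.5 4 49
```

```text
clock: 10.65
ee_pos: [576.9, -60.8, 48.9]
orientation: [0.55, -0.454, 0.443, -0.543]
force: [-5.6, -1.7, 5.2]
finger_gap: 41.0
t 10.65 s,w,z -62.9319233020125 3.485181483384271 48.93420415207492 shift cm [ 0.06 -0.01  0.05] turn [ 0.02 -0.   -0.  ] F [-5.62 -1.71  5.2 ] gap 40.9714959025244
clock: 10.85
ee_pos: [576.3, -60.9, 49.1]
orientation: [0.548, -0.452, 0.445, -0.545]
force: [6.9, 2.0, -4.2]
finger_gap: 39.2
t 10.85 s,w,z -62.90039394852493 2.8623663090516205 49.137578692525075 shift cm [0.06 0.01 0.11] turn [ 0.01  0.   -0.  ] F [ 6.91  1.98 -4.18] gap 39.207248280029894
```

```bash
python3 -m creep '[0,0,0.1,0,0,0,0.2, 0,0,0,0,0,0,0.2, 0,0,0,0,0,0,0.2, 0,0,0,0,0,0,0.2]' 30; python3 go.py -63.5 4 49; python3 meas.py 4 | cut -c1-330; python3 - <<'E'
from h import *
im,d=env.grab_frame("wrist");s=env.observe();print(s["finger_gap"],s["force"])
b=cv2.imread("pics/m4scene.png")[:,:,::-1]
save("i.png",np.vstack([im[180:480],cv2.resize(b[180:330,150:470],(640,300),interpolation=cv2.INTER_CUBIC)]))
E
```

```text
clock: 11.25
ee_pos: [576.1, -61.0, 49.1]
orientation: [0.55, -0.452, 0.444, -0.545]
force: [-0.1, 1.4, 0.1]
finger_gap: 38.7
t 11.25 s,w,z -62.91825980725652 2.7100101815224784 49.074466433930255 shift cm [0.06 0.01 0.13] turn [ 0.01  0.   -0.  ] F [-0.09  1.43  0.14] gap 38.707274979935704
clock 11.25 ee [576.14 -60.98  49.07]
top [(-32.0, 171, 88.6), (-30.0, 218, 88.6), (-28.0, 220, 87.6), (-26.0, 226, 87.9), (-24.0, 278, 88.6), (-22.0, 288, 89.1), (-20.0, 351, 88.3), (-18.0, 358, 88.3), (-16.0, 361, 87.8), (-14.0, 366, 88.0), (-12.0, 364, 87.5), (-10.0, 361, 87.5), (-8.0, 362, 87.6), (-6.0, 367, 87.6), (-4.0, 367, 88.1), (-2.0, 368, 87.6), (0.0, 348
scene [(-120.0, 86, 86.0), (-118.0, 88, 84.9), (-116.0, 122, 85.2), (-114.0, 199, 85.9), (-112.0, 230, 85.3), (-110.0, 211, 85.3), (-108.0, 112, 88.5), (-106.0, 45, 90.7), (-104.0, 43, 92.5), (-102.0, 47, 92.8), (-100.0, 66, 91.7), (-98.0, 98, 92.1), (-96.0, 86, 92.0), (-94.0, 83, 92.3), (-92.0, 54, 92.2), (-90.0, 40, 92.2), (-8
38.73951742864523 [-0.3   0.53  0.63]
```

View pics/i.png

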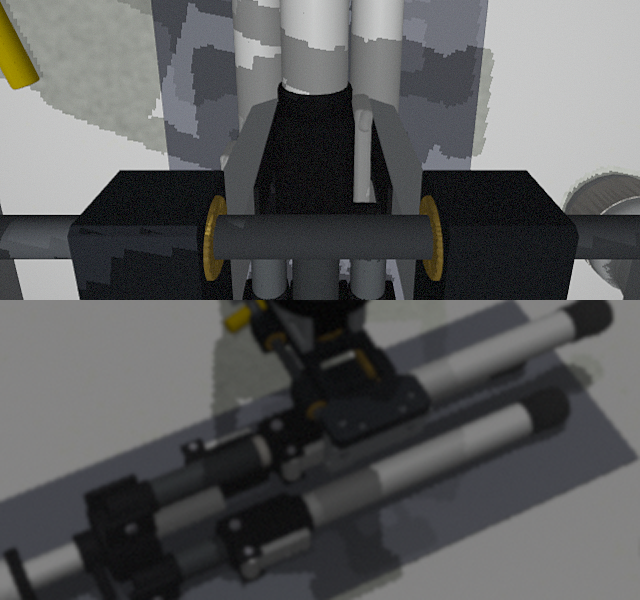

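The wrist picture shows the lever parallel to the collar (columns 355–370) and both held between the fingers. The scene picture shows the mouth on the white band at (262,448). The gap is steady at 38.7 mm with net force near zero, so I hand in.

```bash
python3 -c "
from plant import env
print(env.hand_in()); s=env.observe(); print(s['clock'],s['finger_gap'],s['force'])"
```

```text
the job is handed in; nothing more can be done
None
the job is handed in; nothing more can be done
```

The job is handed in: the leg is slid in with the collar mouth on the white tape, the lever is squeezed shut, and the gripper still holds collar and lever together at 30 N. The last robot time I read was about 11.4 s.

I slid the leg in about 97 mm by its tube, let go, then took the collar and the open lever lightly at 4 N. After that I raised the grip in steps to 30 N so the lever closed while the collar was held.

**Last checks**
- **Collar position:** the mouth lies about 1.5 mm short of the tape's middle, towards the foot, so still on the band. Both cameras agreed after the slide. After the squeeze only the scene camera could see it, and it showed no movement.
- **Lever:** the wrist picture shows it flat along the collar.
- **Grip:** the finger gap was steady at 38.7 mm, against about 39.5 mm expected for a shut lever. The net force was near zero.
- **Cup, jar and pen:** I did not move the arm near them, but I did not measure their positions again at the end.

**What disagreed**
- **Fingertip height:** the fingertips ended about 30 mm higher than the reported tool position implies. My first grip therefore closed on top of the tube, pressing with about 24 N, and I mended it by going lower. That closing did not visibly shift anything.

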